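# Take a bearing roller from the twist-cap tub with tongs and hold it up

## Task

Twist the cap of the round parts tub clockwise as far as it goes, so that its window opens over the steel bearing roller, then take the sprung tongs from their rack, reach through the window, close them on the roller and lift it out. Never touch the roller with the gripper itself, and leave the carton, the tape roll and the bottle alone. Finish while still holding: the roller gripped in the tongs, still, at least 5 cm above the tub's cap and touching nothing else.

Things in the scene. Friction and masses are not known exactly. Their poses are not given: they have to be found in the camera images.
- tub: round blue plastic parts tub, fixed to the bench, 220 mm across, 46 mm high without its cap, walls 4 mm, floor 5 mm thick; two crossed inner walls, 3 mm thick, at 45 degrees to its own x and y, up to 35 mm above the bench, part it into quarters. The roller stands in the quarter around its own +x. Origin: centre of the underside, z up
- cap (a joint): angle of the tub's captive milky plastic cap (rad): 0 = shut, grows as it is turned clockwise seen from above; stop at 1.4 = fully open, its window centred over the tub's +x quarter. Stays where left; friction 0.08 N m. Milky disc 222 mm across, 46 to 51 mm above the bench; the window is a 90 degree sector cut out of it from the collar (22 mm radius, up to 54 mm) to the rim
- cap_grip (a point): middle of the grip bar on the cap, over the tub's centre, 70 mm above the bench. Grey plastic bar 56 mm long along this point's own x, 14 mm thick along its y, top 83 mm above the bench; it turns with the cap. The cap's window is centred 0.7 rad anticlockwise (from above) from this point's +x
- roller_center (a point): centre of the bearing roller, a plain solid steel cylinder 24 mm in diameter and 36 mm high, about 0.12 kg, standing upright on the tub's floor about 65 mm from the tub's centre (so its centre starts 23 mm above the bench), under the cap until the window is turned over it. z along the roller
- rack: grey plastic tongs rack, fixed to the bench: a pocket 34 x 88 mm outside, 24 x 78 mm inside, 55 mm high, floor 5 mm, long along its own y, on a 90 x 120 mm foot plate. Origin: centre of the underside
- tongs_grip (a point): where to grip the tongs: midway between their two flat steel grip faces (22 mm wide, 38 mm tall, 47 mm over both when free). 0.125 kg, upright in the rack on their tips; hinge 34 mm above this point, top 41 mm above, tip ends 108 mm below; starts 113 mm above the bench. The arms open along its own y. Fixed to the -y arm, so it tilts about 0.1 rad as the tongs close
- tongs_arm (a joint): squeeze of the tongs (rad): 0 = sprung open, tips about 53 mm apart inside, 66 outside; 0.22 = on the roller, tips 24 mm apart, 40 mm over the grip faces; 0.32 = shut on nothing. 1 mm at the grip moves the tips 4.2 mm. Spring: 6 N at the grip begins closing, 11 N reaches the roller, more squeezes it. Tips: black rubber, 18 mm wide (x), 5 thick, 34 tall
- carton: bystander: closed cardboard carton 100 x 150 x 70 mm with a paper band; origin at the centre of its underside
- tape: bystander: roll of grey packing tape lying flat, 100 mm across, 48 mm high; origin at the centre of its underside
- oil: bystander: yellow plastic oil bottle with a black cap, 60 mm across, 160 mm high; origin at the centre of its underside
There are look-alikes about, which are no part of the job. There is more than one size of the tub; the one meant has the size given above.

How it is judged (in metres and radians):
On the way, in this order (a step that is already met when the one before it is completed fails the run):
1. the cap is turned open (1.25 rad or more of 1.4) (value of joint cap above 1.25 rad), for 0.2 s.
2. the tongs are gripped and lifted out of the rack (contact force between the fingers and tongs above 1 N and height (world z) of tongs_grip above 0.145 m and contact force between tongs and rack below 0.05 N), for 0.2 s.
3. the roller is lifted off the tub's floor in the tongs (contact force between tongs and roller above 0.5 N and height (world z) of roller_center above 0.04 m and contact force between roller and tub below 0.05 N), for 0.2 s.
At the end, for the whole second after the job is handed in: roller still (under 0.05 m/s) in the tongs, tongs in the gripper, roller centre over 119 mm above the bench (5 cm over the cap); neither touches tub or rack, nor roller the bystanders; robot not touching roller; cap open (over 1.15 rad); carton, tape, bottle within 30 mm of their start (height (world z) of roller_center above 0.119 m and contact force between tongs and roller above 0.5 N and contact force between the fingers and tongs above 1 N and contact force between each of roller, tongs and tub below 0.05 N and contact force between each of roller, tongs and rack below 0.05 N and contact force between each of the arm, the fingers and roller below 0.05 N and linear speed of roller below 0.05 m/s and value of joint cap above 1.15 rad and distance of each of carton, tape, oil from where it was at the start of the episode below 0.03 m and contact force between roller and carton below 0.05 N and contact force between roller and tape below 0.05 N and contact force between roller and oil below 0.05 N); the arm keeps its last pose, push and grip.
It fails at once if the gripper or arm touches the roller itself (contact force between any of the fingers, the arm and roller above 0.3 N).
It fails at once if the carton, tape roll or bottle is pushed more than 30 mm (distance of any of carton, tape, oil from where it was at the start of the episode above 0.03 m).
It also fails if it takes over 58 s, if anything falls off the work surface, if the arm or the gripper's body presses on something with over 40 N, if the wrist force passes 120 N, or if a joint passes its speed limit or range.

## Robot

A 6-joint arm with a two-finger parallel gripper is mounted at the origin on the work surface. World frame = base frame: x ahead of the robot, y to its left, z up, the work surface at z = 0. Lengths are in m, angles in degrees, forces in N, time in s.
With the tool pointing down it reaches from about 0.275 to 0.75 m from the base axis. Payload 10.2 kg.
Tool frame: the origin (TCP) lies at the very end of the fingers, on their centre line; the grasp point (between the pads) lies 19 mm behind it (r.pinch_z is the distance from the TCP to the grasp point, in m); z points along the fingers, y is the line along which they close (so a half turn about z gives the same grasp; the last joint's range is limited). The gripper opens to 88 mm and grips with 3 to 60 N. Pads are 18 mm wide; open, the fingers measure 123 mm over their backs; the gripper's body (75 mm by 187 mm) begins 45 mm behind the grasp point.
Start: joints at [-88.946, 17.928, 85.812, -0, 76.261, -12.8], TCP at [0.126, -0.51, 0.239] pointing down, gripper open.
Joint ranges: [-168.41, 168.41], [-55.51, 124.54], [10.69, 146.95], [-70.63, 250.63], [1, 178], [-165.06, 165.06]. Speed limits (degrees/s): [136.94, 136.94, 172.46, 180, 180, 180].

## Interface

Orientations are given as [roll, pitch, yaw] about the fixed x, y, z axes, in that order (R = Rz(yaw) Ry(pitch) Rx(roll)).
In Python, from rig import r gives the robot as it stands.
- The arm moves only by the shell command python3 -m pendant 'ROWS'. ROWS is JSON, a list of rows, each a list of 7 numbers: the shift along the tool's x, y, z in cm, then the turn, a rotation vector about the tool's x, y, z in degrees, then the opening, from -1 (shut) to 1 (fully open). A call has 1 to 12 rows; each row is the pose to reach, as a shift and turn from the pose commanded when the call began, along the tool's axes at that moment; what a row does not reach only later rows make up. A row lasts 1/10 s, in which the tool goes at most 50 mm and 8.59 degrees, less where a joint would pass 70% of its speed; a pose out of reach is approached as far as the arm can. A call with a gripper value outside its range is refused whole. The fingers move at their own pace and stop on an object; the grip force is fixed at half the most. Time passes only in rows, so rows that repeat a pose let the fingers close. It gives the time, the measured TCP pose, the force, the opening and the grip force at its end, in the units of the state.
- r.read_state(): the state, without advancing time (a new reading comes with each control period).
- r.read_camera(name): name is "side" or "top"; returns a dict with "img" (400x640x3 uint8, red, green, blue), "camera_matrix" (3x3 intrinsics, pixels), "R" (3x3) and "t" (3): a world point X has camera coordinates R X + t. Camera axes: x right, y down, z forward; pixel columns grow to the right and rows downward; lengths in m; the calibration is good to about 2 mm. A picture is of the moment at which its call begins. There is no depth.
- r.close_job(): hands the job in; it is judged then, once.
The state is a dict: "time": time; "joint_pos": joint angles; "joint_velocities": joint speeds; "effort": joint torques, N m; "tcp_pos": TCP position; "ee_rot": TCP orientation; "wrist_force": force on the tool from outside, world axes, zero at the start; "torque": the same for the moment, N m; "gripper_width": finger opening in m; "finger_force": force on a finger pad.
Only numpy, scipy, OpenCV 4.12 (cv2) and the standard library are available. Lean on these libraries where they do the work, as an engineer would, in place of code of your own. Each camera call takes 0.05 s, during which the arm holds its last target. There are 200 camera calls.

## Working session

There is one attempt and no reset: what is moved stays moved. The work goes in short steps, Python scripts to look and compute and a shell command to move; the robot and the scene stay as the last step left them, time stands still between calls to the robot, and variables do not carry over. Pictures are saved under pics/ and viewed, at most 11 in all, crops included, and the job is handed in when it is done.

```bash
mkdir -p pics; ls; python3 - <<'E'
from rig import r
import cv2,numpy as np
for n in("top","side"):
    c=r.read_camera(n); cv2.imwrite(f"pics/{n}0.png",cv2.resize(c["img"][:,:,::-1],(800,500),interpolation=cv2.INTER_CUBIC)); cv2.imwrite(f"pics/{n}0_raw.png",c["img"][:,:,::-1])
    print(n,c["camera_matrix"].round(1).tolist(),(-c["R"].T@c["t"]).round(3),c["R"].round(3).tolist())
s=r.read_state();print(s["tcp_pos"],s["ee_rot"],s["gripper_width"],r.pinch_z,s["time"])
E
```

```text
pics
top [[515.6, 0.0, 317.4], [0.0, 515.6, 202.6], [0.0, 0.0, 1.0]] [ 0.332 -0.016  1.508] [[0.013, -1.0, 0.0], [-0.993, -0.013, -0.116], [0.116, 0.001, -0.993]]
side [[452.6, 0.0, 321.0], [0.0, 452.6, 198.2], [0.0, 0.0, 1.0]] [0.145 1.037 0.889] [[-0.931, -0.364, 0.019], [-0.226, 0.537, -0.813], [0.285, -0.761, -0.582]]
[ 0.12569058 -0.50952525  0.2382534 ] [-1.79940019e+02 -1.15047445e-02  1.38530166e+01] 0.08807722361294947 0.0187 0.1
```

View pics/top0.png

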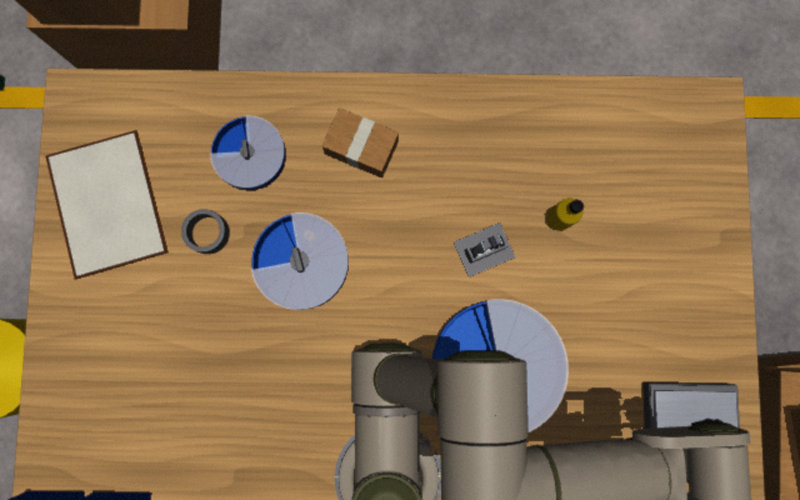

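View pics/side0.png

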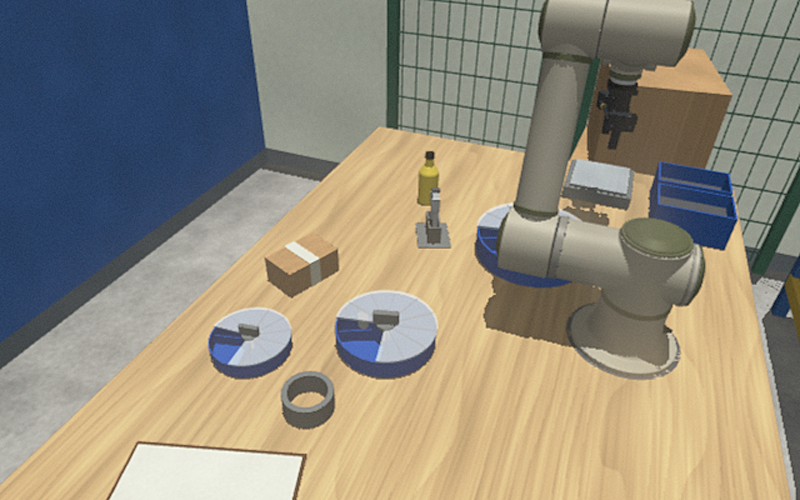

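The top view shows three capped tubs, at (248,152), (300,260) and (500,368) in the 800 px view. Their diameters come out at about 0.17, 0.22 and 0.30 m, so the middle one fits 220 mm. A faint round shadow at (308,236) under its cap looks like the roller. The rack with the tongs is at (485,249). I'll confirm both in one enlarged crop.

```bash
cat > h.py <<'E'
import numpy as np,cv2
from rig import r
def ray(c,u,v,z):
    d=c["R"].T@np.linalg.solve(c["camera_matrix"],[u,v,1.]); o=-c["R"].T@c["t"]
    return o+d*(z-o[2])/d[2]
def pix(c,X):
    p=c["camera_matrix"]@(c["R"]@np.array(X,float)+c["t"]); return p[:2]/p[2]
E
python3 - <<'E'
from h import *
i=cv2.imread("pics/top0_raw.png")
a=cv2.resize(i[162:254,192:288],None,fx=6,fy=6,interpolation=cv2.INTER_CUBIC)[:552,:400] if 0 else cv2.resize(i[162:254,194:286],(400,400),interpolation=cv2.INTER_CUBIC)
b=cv2.resize(i[175:225,360:414],(400,370),interpolation=cv2.INTER_CUBIC); b=cv2.copyMakeBorder(b,0,30,0,0,0)
cv2.imwrite("pics/crop1.png",np.hstack([a,b]))
E
```

```text
(no output)
```

View pics/crop1.png

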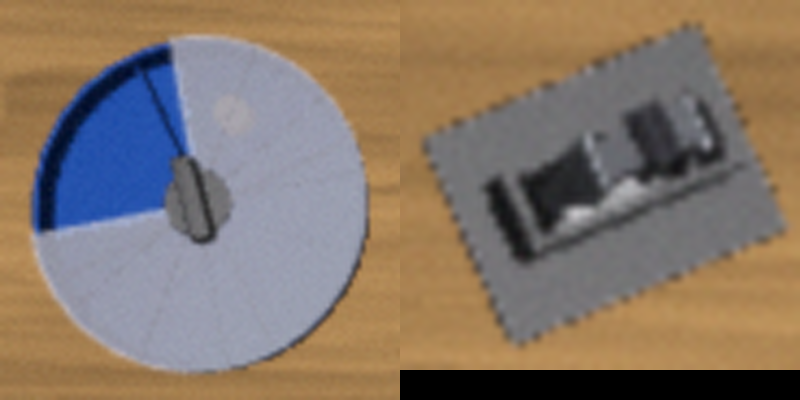

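The left crop shows the middle tub: cap centre at (200,203), bar from (183,160) to (205,240), window edges at (172,40) and (36,233), and the roller's shadow at (232,115). The right crop shows the rack's foot with corners (425,140), (700,25), (787,232) and (518,345), tongs standing in it.

```bash
python3 - <<'E'
from h import *
c=r.read_camera("top")
A=lambda u,v,z:ray(c,194+u/4.348-.4,162+v/4.348-.4,z)
B=lambda u,v,z:ray(c,360+(u-400)/7.407-.4,175+v/7.407-.4,z)
o=A(199.5,203,.051);ang=lambda p:np.degrees(np.arctan2(*(p-o)[1::-1]))
print("cap",o,"R",A(33,203,.051)-o,"R2",A(199.5,36,.051)-o)
print("win",ang(A(172,40,.051)),ang(A(36,233,.051)))
p,q=A(183,160,.083),A(205,240,.083);print("bar",p,q,(p+q)/2,np.degrees(np.arctan2(*(p-q)[1::-1])),np.linalg.norm(p-q))
ro=A(232,115,.041);print("roller",ro,ang(ro),np.linalg.norm(ro[:2]-o[:2]))
p,q=A(140,68,.035),A(185,155,.035);print("wall",np.degrees(np.arctan2(*(p-q)[1::-1])))
P=[B(*k,.004) for k in((425,140),(700,25),(787,232),(518,345))];print("rack",np.mean(P,0))
for i in range(4): d=P[(i+1)%4]-P[i];print(np.linalg.norm(d),np.degrees(np.arctan2(d[1],d[0])))
E
```

```text
cap [0.48297695 0.20766479 0.051     ] R [-0.00145868  0.10877985  0.        ] R2 [0.11065154 0.00342758 0.        ]
win 11.26828882153884 101.25528950946435
bar [0.5071964  0.21418612 0.083     ] [0.45597796 0.19851903 0.083     ] [0.48158718 0.20635257 0.083     ] 17.00822114889889 0.05356105441799326
roller [0.54276829 0.18953018 0.041     ] -16.87246236356958 0.06248094637950686
wall 28.754848117546597
rack [ 0.51939928 -0.21962646  0.004     ]
0.11944017372228005 -66.44522524265012
0.08931775662774366 -157.60586484160635
0.11617955810808717 113.49420043538674
0.08918841616602513 24.48727555711444
```

```bash
cat >> h.py <<'E'
from scipy.spatial.transform import Rotation as Ro
def go(x,y,z,yaw):
    "shift (cm) and turn to a tool-down pose, in the tool's present axes"
    s=r.read_state(); T=Ro.from_euler("xyz",s["ee_rot"],degrees=True)
    d=T.inv().apply(np.array([x,y,z])-s["tcp_pos"])*100
    print("go",d.round(2),(T.inv()*Ro.from_euler("xyz",[180,0,yaw],degrees=True)).as_rotvec(degrees=True).round(1))
E
python3 - <<'E'
from h import *
go(.40,-.10,.24,110)
E
```

```text
go [ 36.44 -33.2   -0.13] [ -0.   -0.1 -96.1]
```

```bash
python3 -m pendant '[[36.4,-33.2,0,0,0,-96,1],[36.4,-33.2,0,0,0,-96,1],[36.4,-33.2,0,0,0,-96,1],[36.4,-33.2,0,0,0,-96,1],[36.4,-33.2,0,0,0,-96,1],[36.4,-33.2,0,0,0,-96,1],[36.4,-33.2,0,0,0,-96,1],[36.4,-33.2,0,0,0,-96,1],[36.4,-33.2,0,0,0,-96,1],[36.4,-33.2,0,0,0,-96,1],[36.4,-33.2,0,0,0,-96,1],[36.4,-33.2,0,0,0,-96,1]]'; python3 - <<'E'
from h import *
print(r.read_state()["joint_pos"])
go(.482,.207,.13,196.2)
E
```

```text
time: 1.35
tcp_pos: [0.3998, -0.0993, 0.2385]
ee_rot: [-180.0, -0.0, 110.1]
wrist_force: [0.3, 0.2, -0.6]
gripper_width: 0.0879
finger_force: 0.0
[-3.03420447e+01  3.44773461e+00  1.03473128e+02 -6.47179805e-03
  7.31107168e+01 -5.04737331e+01]
go [25.92 18.27 10.85] [ -0.   -0.  -86.1]
```

```bash
python3 -m pendant '[[25.9,18.3,10.8,0,0,-86,1],[25.9,18.3,10.8,0,0,-86,1],[25.9,18.3,10.8,0,0,-86,1],[25.9,18.3,10.8,0,0,-86,1],[25.9,18.3,10.8,0,0,-86,1],[25.9,18.3,10.8,0,0,-86,1],[25.9,18.3,10.8,0,0,-86,1],[25.9,18.3,10.8,0,0,-86,1],[25.9,18.3,10.8,0,0,-86,1],[25.9,18.3,10.8,0,0,-86,1],[25.9,18.3,10.8,0,0,-86,1]]'; python3 - <<'E'
from h import *
print(r.read_state()["joint_pos"])
go(.482,.207,.062,196.2)
E
```

```text
time: 2.45
tcp_pos: [0.484, 0.2046, 0.1306]
ee_rot: [-180.0, -0.0, -164.3]
wrist_force: [-0.0, 0.3, 0.4]
gripper_width: 0.0883
finger_force: 0.0
[ 1.01243495e+01  2.43505317e+01  9.39306829e+01 -5.81496291e-03
  6.17367811e+01 -9.55602833e+01]
go [0.13 0.29 6.86] [-0.  -0.  -0.5]
```

```bash
python3 -m pendant '[[0,0.1,4,0,0,0,1],[0,0.1,6.8,0,0,0,1],[0,0.1,6.8,0,0,0,1],[0,0.1,6.8,0,0,0,-1],[0,0.1,6.8,0,0,0,-1],[0,0.1,6.8,0,0,0,-1],[0,0.1,6.8,0,0,0,-1],[0,0.1,6.8,0,0,0,-1],[0,0.1,6.8,0,0,0,-1],[0,0.1,6.8,0,0,0,-1]]'; python3 - <<'E'
from h import *
s=r.read_state();print(s["wrist_force"],s["torque"])
c=r.read_camera("side");p=pix(c,[.48,.207,.08]).astype(int);print(p)
i=c["img"][p[1]-75:p[1]+75,max(p[0]-100,0):p[0]+100,::-1];cv2.imwrite("pics/s1.png",cv2.resize(i,(800,600),interpolation=cv2.INTER_CUBIC))
E
```

```text
time: 3.45
tcp_pos: [0.4835, 0.2065, 0.0628]
ee_rot: [180.0, 0.0, -164.2]
wrist_force: [0.2, -0.5, -0.2]
gripper_width: 0.0345
finger_force: 0.0
[ 0.1831854  -0.45880475 -0.15966341] [ 0.04737465 -0.16701203  0.02755345]
[311 249]
```

View pics/s1.png

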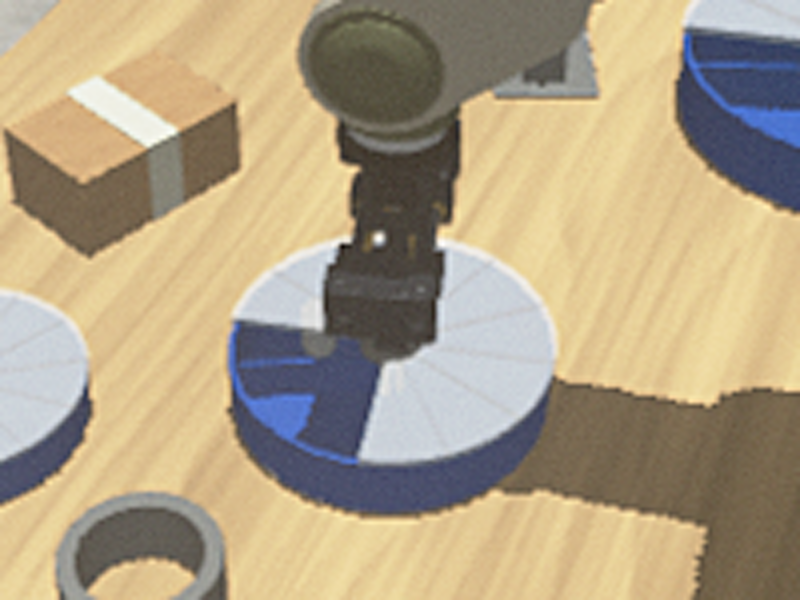

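The gripper stands over the bar and is still closing. The window is toward the camera, and the roller shows at (320,343) through the cap's edge.

```bash
python3 -m pendant '[[0,0,0,0,0,0,-1],[0,0,0,0,0,0,-1],[0,0,0,0,0,0,-1],[0,0,0,0,0,0,-1],[0,0,0,0,0,0,-1],[0,0,0,0,0,5,-1],[0,0,0,0,0,11,-1],[0,0,0,0,0,17,-1],[0,0,0,0,0,23,-1],[0,0,0,0,0,29,-1],[0,0,0,0,0,35,-1],[0,0,0,0,0,35,-1]]'; python3 - <<'E'
from h import *
s=r.read_state();print(s["wrist_force"],s["torque"],s["joint_pos"])
E
```

```text
time: 4.7
tcp_pos: [0.4829, 0.2104, 0.0627]
ee_rot: [179.6, -0.1, 160.7]
wrist_force: [-1.0, 27.5, -2.9]
gripper_width: 0.0139
finger_force: 30.0
[-0.96424865 27.47108097 -2.88792334] [ 4.1984713   0.12442423 -0.05856226] [ 10.60024053  29.99241965  97.10290788   0.47899031  52.81156711
 -60.33880609]
```

```bash
python3 -m pendant '[[0.15,0.4,0,0,0,0,-1],[0.15,0.4,0,0,0,0,-1]]'; python3 - <<'E'
from h import *
s=r.read_state();print(s["wrist_force"],s["torque"],s["tcp_pos"])
E
```

```text
time: 4.9
tcp_pos: [0.4828, 0.2106, 0.0627]
ee_rot: [-179.9, -0.1, 160.9]
wrist_force: [-3.5, -1.9, 2.9]
gripper_width: 0.0139
finger_force: 30.0
[-3.45772357 -1.93459108  2.89218985] [-0.15533604  0.37190897  0.0059913 ] [0.48280606 0.2105507  0.06265654]
```

```bash
python3 -m pendant '[[0,0,0,0,0,6,-1],[0,0,0,0,0,12,-1],[0,0,0,0,0,18,-1],[0,0,0,0,0,24,-1],[0,0,0,0,0,30,-1],[0,0,0,0,0,35,-1],[0,0,0,0,0,38,-1],[0,0,0,0,0,40,-1],[0,0,0,0,0,40,-1]]'; python3 - <<'E'
from h import *
s=r.read_state();print(s["wrist_force"],s["torque"],s["joint_pos"])
E
```

```text
time: 5.8
tcp_pos: [0.4838, 0.2117, 0.0627]
ee_rot: [179.9, -0.0, 120.8]
wrist_force: [3.1, 7.8, -3.7]
gripper_width: 0.0135
finger_force: 30.1
[ 3.09418883  7.76701802 -3.71568458] [ 1.2082164  -0.53957315  0.36022384] [ 10.87581901  30.15845458  96.81582794   0.10078632  52.92269264
 -20.00548915]
```

```bash
python3 -m pendant '[[0,0,0,0,0,1.5,-1],[0,0,0,0,0,3,-1],[0,0,0,0,0,3,-1]]'; python3 - <<'E'
from h import *
s=r.read_state();print(s["wrist_force"],s["torque"],s["joint_pos"])
E
```

```text
time: 6.1
tcp_pos: [0.4837, 0.2118, 0.0627]
ee_rot: [179.9, -0.0, 117.9]
wrist_force: [2.4, 8.7, -3.6]
gripper_width: 0.0141
finger_force: 31.4
[ 2.36146213  8.71960087 -3.58582062] [ 1.29500226 -0.50119745  0.72388477] [ 1.08873168e+01  3.01566625e+01  9.68167744e+01  8.40138847e-02
  5.29296746e+01 -1.70633306e+01]
```

```bash
python3 -m pendant '[[0,0,0,0,0,-2,1],[0,0,0,0,0,-2,1],[0,0,0,0,0,-2,1],[0,0,0,0,0,-2,1],[0,0,-5,0,0,-2,1],[0,0,-10,0,0,-2,1],[0,0,-14,0,0,-2,1],[0,0,-14,0,0,-2,1]]'; python3 - <<'E'
from h import *
go(.46,.0,.22,60)
E
```

```text
time: 6.9
tcp_pos: [0.4854, 0.2112, 0.2081]
ee_rot: [179.5, 0.2, 119.8]
wrist_force: [0.0, -0.5, -1.1]
gripper_width: 0.0762
finger_force: 0.0
go [-17.06 -12.69  -1.26] [ 0.6 -0.1 59.8]
```

```bash
python3 -m pendant '[[-17.1,-12.7,-1.3,0.5,0,60,1],[-17.1,-12.7,-1.3,0.5,0,60,1],[-17.1,-12.7,-1.3,0.5,0,60,1],[-17.1,-12.7,-1.3,0.5,0,60,1],[-17.1,-12.7,-1.3,0.5,0,60,1],[-17.1,-12.7,-1.3,0.5,0,60,1],[-17.1,-12.7,-1.3,0.5,0,60,1],[-17.1,-12.7,-1.3,0.5,0,60,1]]'; python3 - <<'E'
from h import *
c=r.read_camera("top")["img"][:,:,::-1];s=r.read_camera("side");cv2.imwrite("pics/t2raw.png",c);cv2.imwrite("pics/s2raw.png",s["img"][:,:,::-1])
p=pix(s,[.519,-.22,.1]).astype(int);q=pix(r.read_camera("top"),[.519,-.22,.12]).astype(int);print(p,q)
R=lambda i:cv2.resize(i,(400,300),interpolation=cv2.INTER_CUBIC)
z=s["img"][:,:,::-1]
cv2.imwrite("pics/c2.png",np.vstack([np.hstack([R(c[170:242,192:288]),R(c[q[1]-27:q[1]+27,q[0]-36:q[0]+36])]),np.hstack([R(z[p[1]-45:p[1]+45,p[0]-60:p[0]+60]),R(z[210:315,240:380])])]))
go(.519,-.22,.19,23.5)
E
```

```text
time: 7.7
tcp_pos: [0.4581, -0.001, 0.215]
ee_rot: [-179.5, 0.3, 59.7]
wrist_force: [0.6, -0.0, -0.5]
gripper_width: 0.0885
finger_force: 0.0
[348 163] [393 194]
go [-15.96  16.23   2.47] [-0.4  0.4 36.6]
```

View pics/c2.png

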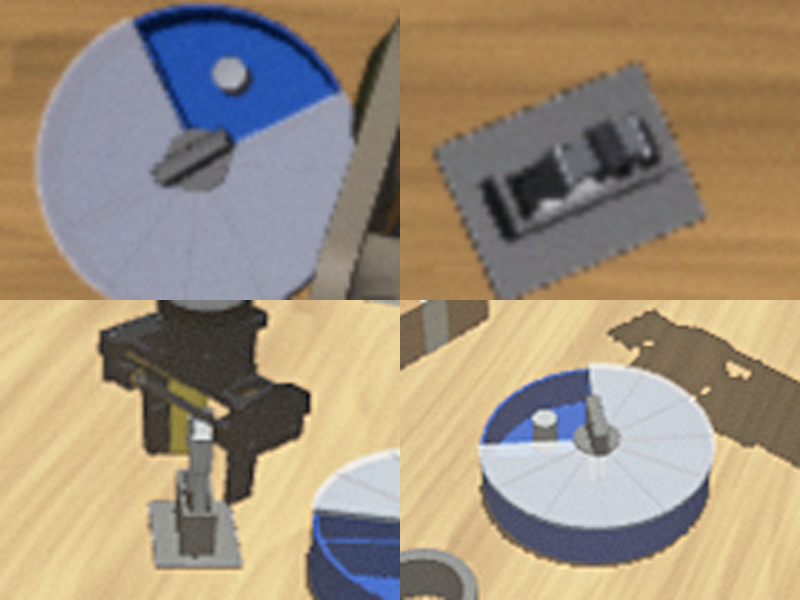

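The cap is open and the roller is free in the window, at (231,74) in the top crop and (545,418) in the side crop. The tongs stand in the rack. Next I'll compute the roller position and check the tongs' predicted pixels.

```bash
python3 - <<'E'
from h import *
t=r.read_camera("top");s=r.read_camera("side")
A=lambda u,v,z:ray(t,192+u/4.167-.4,170+v/4.167-.4,z)
S=lambda u,v,z:ray(s,240+(u-400)/2.857-.3,210+(v-300)/2.857-.3,z)
print("roller top",A(231,74,.041),"side",S(545,418,.041))
o=np.array([.483,.2106,0]);ang=lambda p:np.degrees(np.arctan2(*(p-o)[1::-1]))
print("win",ang(A(137,20,.051)),ang(A(340,93,.051)),"roll",ang(A(231,74,.041)))
print("cap side", S(597,365,.051),S(597,505,.051), S(480,440,.051),S(713,440,.051))
yd=np.array([np.cos(np.radians(113.5)),np.sin(np.radians(113.5)),0]);xd=np.array([yd[1],-yd[0],0])
for nm,k in(("top",t),("side",s)):
    for a,b,z in((0,0,.154),(0,.0235,.132),(0,-.0235,.132),(0,0,.132),(.017,.044,.055),(-.017,.044,.055),(.017,-.044,.055),(-.017,-.044,.055)):
        p=pix(k,np.array([.5194,-.2196,z])+a*xd+b*yd)
        print(nm,a,b,z,((p+.4-[357,167])*5.556+[400,0] if nm=="top" else (p+.4-[288,118])*3.333+[0,300]).round(0))
E
```

```text
roller top [0.54477508 0.18936557 0.041     ] side [0.54800097 0.19334595 0.041     ]
win 23.944352921887344 -63.722328397325015 roll -18.969783623246848
cap side [0.52764434 0.11150651 0.051     ] [0.45362966 0.28926584 0.051     ] [0.58673397 0.25425003 0.051     ] [0.38492604 0.17062726 0.051     ]
top 0 0 0.154 [615. 145.]
top 0 0.0235 0.132 [564. 170.]
top 0 -0.0235 0.132 [652. 132.]
top 0 0 0.132 [608. 151.]
top 0.017 0.044 0.055 [494. 174.]
top -0.017 0.044 0.055 [520. 235.]
top 0.017 -0.044 0.055 [651. 108.]
top -0.017 -0.044 0.055 [678. 169.]
side 0 0 0.154 [207. 406.]
side 0 0.0235 0.132 [208. 437.]
side 0 -0.0235 0.132 [204. 413.]
side 0 0 0.132 [206. 425.]
side 0.017 0.044 0.055 [188. 514.]
side -0.017 0.044 0.055 [222. 514.]
side 0.017 -0.044 0.055 [182. 468.]
side -0.017 -0.044 0.055 [214. 468.]
```

```bash
python3 - <<'E'
from h import *
i=cv2.imread("pics/t2raw.png")[170:220,365:415];j=cv2.imread("pics/s2raw.png")[150:205,325:380]
cv2.imwrite("pics/c3.png",np.hstack([cv2.resize(i,(400,400),interpolation=cv2.INTER_CUBIC),cv2.resize(j,(400,400),interpolation=cv2.INTER_CUBIC)]))
E
```

```text
(no output)
```

View pics/c3.png

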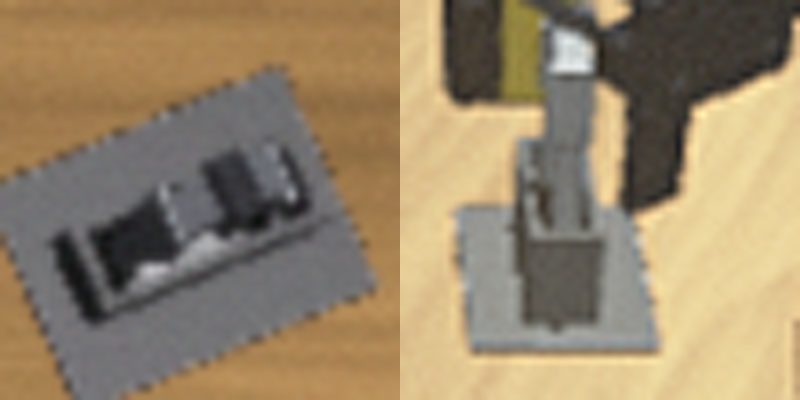

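The roller is at about (0.546, 0.191) and the rack centre at about (0.521, -0.218). In the crop, the pocket edges and tongs agree with the predicted pixels to a few mm. Approaching the tongs now.

```bash
python3 -m pendant '[[-15.9,16,1.5,-0.4,0.4,36.5,1],[-15.9,16,1.5,-0.4,0.4,36.5,1],[-15.9,16,1.5,-0.4,0.4,36.5,1],[-15.9,16,1.5,-0.4,0.4,36.5,1],[-15.9,16,1.5,-0.4,0.4,36.5,1],[-15.9,16,1.5,-0.4,0.4,36.5,1],[-15.9,16,1.5,-0.4,0.4,36.5,1],[-15.9,16,1.5,-0.4,0.4,36.5,1]]'; python3 - <<'E'
from h import *
go(.521,-.218,.092,23.5)
E
```

```text
time: 8.75
tcp_pos: [0.5167, -0.2174, 0.2004]
ee_rot: [180.0, -0.1, 23.5]
wrist_force: [-0.7, 0.8, -0.4]
gripper_width: 0.0881
finger_force: 0.0
go [ 0.36  0.22 10.84] [ 0.  -0.1 -0. ]
```

```bash
python3 -m pendant '[[0.4,0.2,3,0,0,0,1],[0.4,0.2,6,0,0,0,1],[0.4,0.2,9,0,0,0,1],[0.4,0.2,10.8,0,0,0,1],[0.4,0.2,10.8,0,0,0,1],[0.4,0.2,10.8,0,0,0,0],[0.4,0.2,10.8,0,0,0,0],[0.4,0.2,10.8,0,0,0,0],[0.4,0.2,10.8,0,0,0,0],[0.4,0.2,10.8,0,0,0,0],[0.4,0.2,10.8,0,0,0,0],[0.4,0.2,10.8,0,0,0,0]]'; python3 - <<'E'
from h import *
s=r.read_state();print(s["wrist_force"],s["torque"])
c=r.read_camera("side");p=pix(c,[.521,-.218,.1]).astype(int)
i=c["img"][p[1]-60:p[1]+60,p[0]-60:p[0]+60,::-1];cv2.imwrite("pics/s4.png",cv2.resize(i,(600,600),interpolation=cv2.INTER_CUBIC))
E
```

```text
time: 9.95
tcp_pos: [0.5215, -0.2192, 0.0924]
ee_rot: [179.9, -0.1, 23.4]
wrist_force: [0.5, -0.6, 0.7]
gripper_width: 0.0443
finger_force: 7.7
[ 0.52365244 -0.63098892  0.68380032] [-0.25958884 -0.14367947  0.0175956 ]
```

View pics/s4.png

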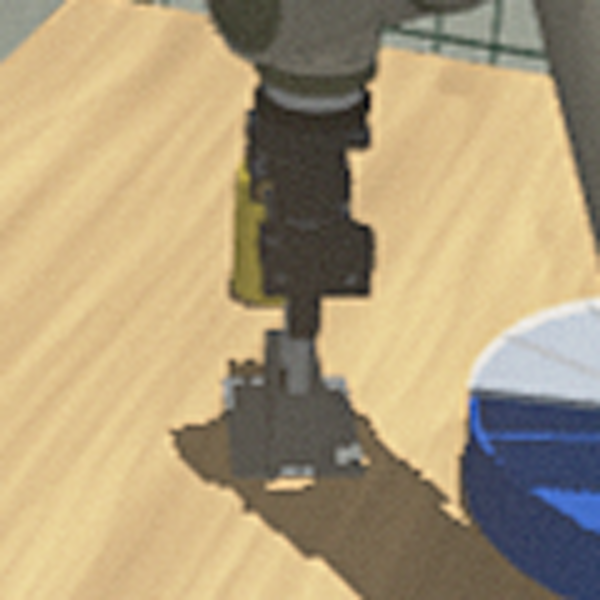

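Finger and tongs line up: finger at (303,320), tongs arm at (295,355). The pads press with 7.7 N at 44.3 mm, so the tongs are held partly closed. Lifting.

```bash
python3 -m pendant '[[0,0,-1,0,0,0,0],[0,0,-2.5,0,0,0,0],[0,0,-4.5,0,0,0,0],[0,0,-7,0,0,0,0],[0,0,-9.5,0,0,0,0],[0,0,-12,0,0,0,0],[0,0,-13.5,0,0,0,0],[0,0,-13.5,0,0,0,0],[0,0,-13.5,0,0,0,0]]'; python3 - <<'E'
from h import *
s=r.read_state();print(s["wrist_force"],s["torque"],s["joint_pos"])
go(.546,.191,.23,-17); go(.546,.191,.23,-10)
E
```

```text
time: 10.9
tcp_pos: [0.5209, -0.2186, 0.2268]
ee_rot: [180.0, -0.0, 23.4]
wrist_force: [0.1, -1.3, -1.0]
gripper_width: 0.0439
finger_force: 6.2
[ 0.10868148 -1.32480104 -1.03449752] [ 0.00675567 -0.01732014 -0.01369976] [-3.46581368e+01  2.34620297e+01  7.98142970e+01  2.27109375e-02
  7.66896918e+01  3.19811177e+01]
go [ 18.54 -36.61  -0.32] [ 0.  -0.  40.4]
go [ 18.54 -36.61  -0.32] [ 0.  -0.  33.4]
```

```bash
python3 -m pendant '[[1,-2,0,0,0,2,0],[3,-6,0,0,0,6,0],[5,-10,0,0,0,11,0],[7,-14,0,0,0,16,0],[9,-18,0,0,0,21,0],[11,-22,0,0,0,26,0],[13,-26,0,0,0,31,0],[15,-30,0,0,0,36,0],[17,-33.5,0,0,0,40,0],[18.5,-36.6,0,0,0,42,0],[18.5,-36.6,0,0,0,42,0],[18.5,-36.6,0,0,0,42,0]]'; python3 - <<'E'
from h import *
s=r.read_state();print(s["tcp_pos"],s["finger_force"])
o=[]
for n,X in(("top",(.546,.191,.1)),("side",(.54,.195,.1))):
    c=r.read_camera(n);p=pix(c,X).astype(int)
    i=c["img"][p[1]-45:p[1]+45,p[0]-45:p[0]+45,::-1];cv2.imwrite(f"pics/{n}5raw.png",c["img"][:,:,::-1]);print(n,p);o.append(cv2.resize(i,(400,400),interpolation=cv2.INTER_CUBIC))
cv2.imwrite("pics/c5.png",np.hstack(o))
E
```

```text
time: 12.1
tcp_pos: [0.5454, 0.1908, 0.2257]
ee_rot: [179.9, 0.0, -18.6]
wrist_force: [-0.8, -0.1, -0.9]
gripper_width: 0.0443
finger_force: 6.2
[0.54539755 0.19076635 0.22574103] 6.238633479515556
top [243 183]
side [292 235]
```

View pics/c5.png

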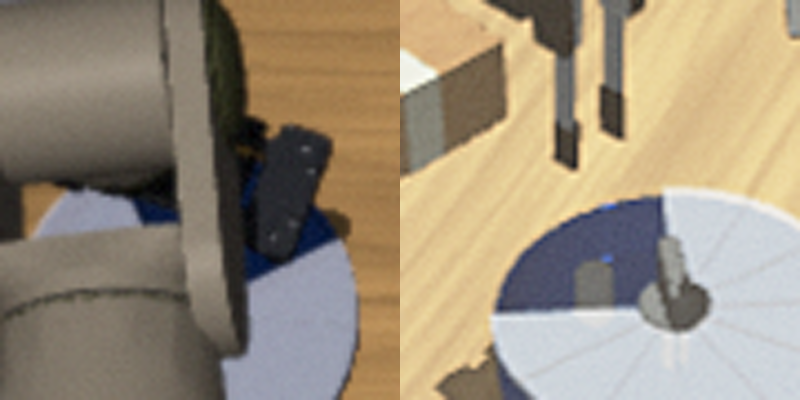

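In the side crop the tips hang at (567,165) and (612,136), and the roller's top is at (595,268) in the open window. Comparing the two in the same camera cancels the calibration bias.

```bash
python3 - <<'E'
from h import *
s=r.read_camera("side")
S=lambda u,v,z:ray(s,247+(u-400)/4.444-.4,190+v/4.444-.4,z)
P=lambda X:((pix(s,X)+.4-[247,190])*4.444+[400,0]).round(0)
print("tips",S(567,165,.138),S(612,136,.138),"mid",S(589.5,150.5,.138)); print("roller",S(595,268,.041))
print(P([.5454,.1908,.138]),"roller pred",P([.546,.191,.041]),P([.546,.191,.005]))
i=cv2.imread("pics/side5raw.png")[180:265,265:345];cv2.imwrite("pics/c6.png",cv2.resize(i,(560,595),interpolation=cv2.INTER_CUBIC))
E
```

```text
tips [0.55595014 0.21071341 0.138     ] [0.54275903 0.17544029 0.138     ] mid [0.54941831 0.19324725 0.138     ]
roller [0.54979201 0.18923195 0.041     ]
[597. 150.] roller pred [599. 271.] [600. 314.]
```

View pics/c6.png

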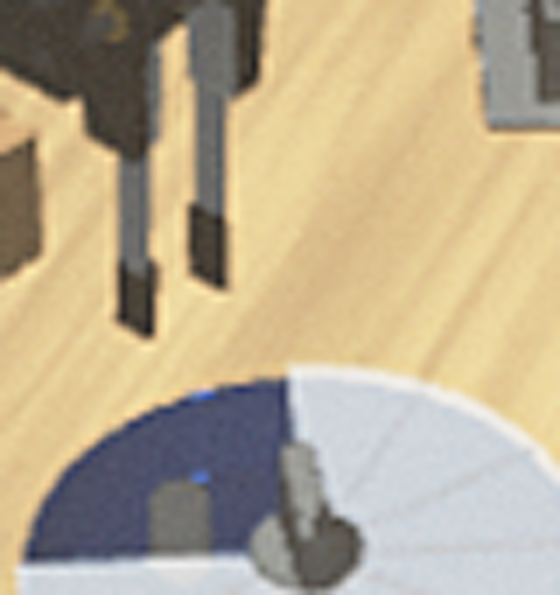

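```bash
python3 - <<'E'
from h import *
s=r.read_camera("side")
S=lambda u,v,z:ray(s,265+u/7-.4,180+v/7-.4,z)
a=S(136,329,.138);b=S(208,283,.138);d=(a-b)/np.linalg.norm(a-b);m=(a+b)/2-.0025*d
ro=S(181,497,.041);print(np.linalg.norm(a-b),m,ro,"d",ro-m)
st=r.read_state();print(st["tcp_pos"]+ro-m)
T=Ro.from_euler("xyz",st["ee_rot"],degrees=True);print("tool",T.inv().apply(ro-m)*100)
E
```

```text
0.03810617397547001 [0.5489039  0.19022711 0.138     ] [0.54867016 0.19184512 0.041     ] d [-0.00023374  0.00161801 -0.097     ]
[0.54575377 0.19107876 0.12980255]
tool [-0.08385989 -0.14993766  9.6998563 ]
```

```bash
python3 -m pendant '[[-0.1,-0.1,2,0,0,0,0],[-0.1,-0.1,4,0,0,0,0],[-0.1,-0.1,6,0,0,0,0],[-0.1,-0.1,8,0,0,0,0],[-0.1,-0.1,9,0,0,0,0],[-0.1,-0.1,9.7,0,0,0,0],[-0.1,-0.1,10.2,0,0,0,0],[-0.1,-0.1,10.5,0,0,0,0],[-0.1,-0.1,10.5,0,0,0,0]]'; python3 - <<'E'
from h import *
s=r.read_state();print(s["wrist_force"],s["torque"])
i=r.read_camera("side")["img"][200:285,250:340,::-1];cv2.imwrite("pics/c7.png",cv2.resize(i,(630,595),interpolation=cv2.INTER_CUBIC))
E
```

```text
time: 13.2
tcp_pos: [0.5456, 0.1917, 0.1222]
ee_rot: [-180.0, -0.1, -18.7]
wrist_force: [0.5, 0.3, -2.1]
gripper_width: 0.0439
finger_force: 6.2
[ 0.5020862   0.31536898 -2.11225027] [-0.00012813 -0.04204142 -0.03225472]
```

View pics/c7.png

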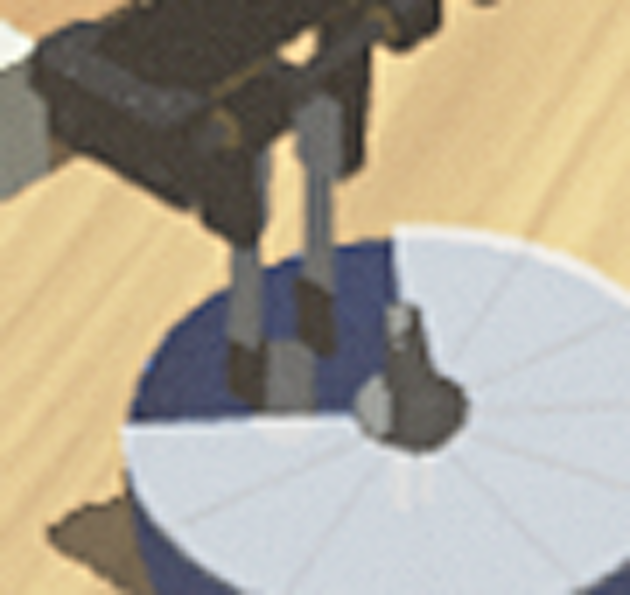

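Tip A (247,370) and tip B (315,315) straddle the roller at (285,375), with no contact force. Going down the rest of the way.

```bash
python3 -m pendant '[[0,-0.1,0.5,0,0,0,0],[0,-0.1,1,0,0,0,0],[0,-0.1,1.5,0,0,0,0],[0,-0.1,2,0,0,0,0],[0,-0.1,2.3,0,0,0,0],[0,-0.1,2.3,0,0,0,0]]'; python3 -c '
from h import *
s=r.read_state();print(s["torque"])'
```

```text
time: 13.85
tcp_pos: [0.5456, 0.1926, 0.0985]
ee_rot: [180.0, -0.0, -18.7]
wrist_force: [0.1, 0.1, -0.6]
gripper_width: 0.0442
finger_force: 6.2
[ 0.05017271 -0.00351989  0.01368443]
```

Clean descent. Now the squeeze.

```bash
python3 -m pendant '[[0,0,0,0,0,0,-0.1],[0,0,0,0,0,0,-0.1],[0,0,0,0,0,0,-0.2],[0,0,0,0,0,0,-0.4],[0,0,0,0,0,0,-1],[0,0,0,0,0,0,-1],[0,0,0,0,0,0,-1],[0,0,0,0,0,0,-1],[0,0,0,0,0,0,-1]]'; python3 -c '
from h import *
s=r.read_state();print(s["torque"])'
```

```text
time: 14.75
tcp_pos: [0.5459, 0.1926, 0.0992]
ee_rot: [-180.0, -0.1, -18.6]
wrist_force: [-1.0, -1.3, -0.7]
gripper_width: 0.0398
finger_force: 30.5
[-0.20686805  0.07195512  0.0595443 ]
```

The opening stopped at 39.8 mm with 30 N, which matches the tongs closed on the roller. Lifting.

```bash
python3 -m pendant '[[0,0,-0.4,0,0,0,-1],[0,0,-1,0,0,0,-1],[0,0,-2,0,0,0,-1],[0,0,-3.5,0,0,0,-1],[0,0,-5,0,0,0,-1],[0,0,-7,0,0,0,-1],[0,0,-9,0,0,0,-1],[0,0,-11,0,0,0,-1],[0,0,-12.5,0,0,0,-1],[0,0,-13.5,0,0,0,-1],[0,0,-14,0,0,0,-1],[0,0,-14,0,0,0,-1]]';python3 -m pendant '[[0,0,0,0,0,0,-1],[0,0,0,0,0,0,-1],[0,0,0,0,0,0,-1],[0,0,0,0,0,0,-1]]'; python3 - <<'E'
from h import *
i=r.read_camera("side")["img"][165:285,230:350,::-1];cv2.imwrite("pics/c8.png",cv2.resize(i,(600,600),interpolation=cv2.INTER_CUBIC))
E
```

```text
time: 15.95
tcp_pos: [0.5457, 0.1927, 0.2394]
ee_rot: [-180.0, -0.1, -18.6]
wrist_force: [0.3, 0.0, -1.5]
gripper_width: 0.0396
finger_force: 30.4
time: 16.35
tcp_pos: [0.5456, 0.1927, 0.2387]
ee_rot: [180.0, -0.1, -18.6]
wrist_force: [0.3, 0.9, -3.6]
gripper_width: 0.0399
finger_force: 30.4
```

View pics/c8.png

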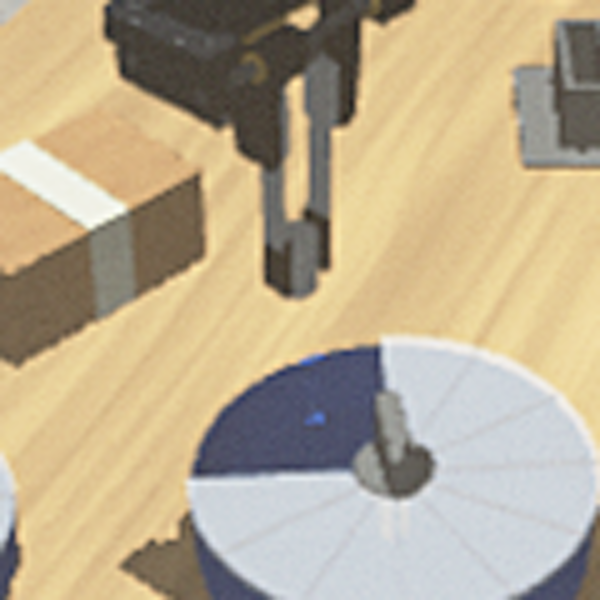

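The roller is held between the tips at (297,260), well above the open and now empty window, and the bystanders have not moved. Handing in.

```bash
python3 -c '
from rig import r
print(r.close_job())'
```

```text
the job is handed in; nothing more can be done
None
```

I handed the job in at about 16 s with the roller held still in the tongs, about 16 cm above the bench by arm height, over the fully opened tub and with the carton, tape and bottle untouched; no verdict came back.

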